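# Pop open the blue cassette case

## Robot

A 6-joint arm with a two-finger parallel gripper is mounted at the origin on the work surface; the furniture and walls round the work are solid. World frame = base frame: x ahead of the robot, y to its left, z up, the work surface at z = 0. Lengths are in m, angles in rad, forces in N, time in s.
With the tool pointing down it reaches from about 0.425 to 0.95 m from the base axis. Payload 3.5 kg.
Tool frame: the origin (TCP) lies at the very end of the fingers, on their centre line; the grasp point (between the pads) lies 19 mm behind it; z points along the fingers, y is the direction in which the jaws open and shut (so a half turn about z gives the same grasp; the last joint's range is limited). The gripper opens to 85 mm and grips with 20 to 120 N. Pads are 22 mm wide; open, the fingers measure 114 mm over their backs; the gripper's body (76 mm by 85 mm) begins 54 mm behind the grasp point. The pads swing forward as they close: fully open they stand 13 mm farther back than shut.
Start: joints at [-0.15, 0.286, 1.577, -0, 1.279, -0.15], TCP at [0.675, 0, 0.231] pointing down, gripper open.
Joint ranges: [-2.77, 2.77], [-0.9, 2.22], [0.21, 2.48], [-1.53, 4.67], [0.24, 2.81], [-2.84, 2.84]. Speed limits (rad/s): [2.79, 2.79, 3.14, 3.14, 3.14, 3.14].

## Interface

Orientations are given as a rotation vector (axis times angle).
In Python, from station import status, optics, manip, finder gives the robot as it stands.
- The arm moves only by the tool carry_out, never from a script. Its argument "motion" is a list of rows, each a list of 5 numbers: the opening, from 0 (shut) to 1 (fully open), then the shift along the tool's x, y, z normalised to -1 to 1, where 1 is 20 mm, then the turn about the tool's z normalised to -1 to 1, where 1 is 6 degrees. In form: [[grip, tx, ty, tz, twist], ...]. A call has 1 to 5 rows; each row shifts and turns the commanded pose from where the row before left it, along the tool's axes as they then stand; what a row does not reach is not made up. A row lasts 1/10 s, in which the tool goes at most 50 mm and 8.59 degrees, less where a joint would pass 70% of its speed; a pose out of reach is approached as far as the arm can. A call with a number of a shift or a turn outside -1 to 1 is refused whole. A call with a gripper value outside its range is refused whole. The fingers move at their own pace and stop on an object; "squeeze" is the grip in N (left out, the last holds). Time passes only in rows, so rows that do not move let the fingers close. It gives the time, the measured TCP pose, the force and the opening at its end, in the units of the state.
- status.state(): the state, without advancing time (a new reading comes with each control period).
- optics.get_image(name): name is "scene" or "top" or "wrist"; returns the picture (384x512x3 uint8, blue, green, red); there is no depth.
- optics.get_calibration(name): a dict with "fovy" (degrees; the focal length in pixels is half the picture's height over the tangent of half this angle, whatever the lens; pixels are square), "cx", "cy" (the principal point, pixels), "D" ([k1, k2, p1, p2, k3] as OpenCV has them; the pictures are not rectified), "rvec" (rotation vector, rad) and "tvec" (3), from world to camera coordinates, as OpenCV has them; the wrist camera has in their place "mount" (4x4, takes a point from camera to tool coordinates, whose origin is the TCP and whose axes are the flange's). Camera axes: x right, y down, z forward; pixel columns grow to the right and rows downward; lengths in m; the calibration is good to about 2 mm. A picture is of the moment at which its call begins: read the wrist's pose just before it. get_calibration takes no time and is no camera call.
- manip.close_job(): hands the job in, once; it reports no verdict.
Trained networks look in the newest picture that a camera, given by its name, has taken for a name from the list of things; names that differ only in an ending like _2 or _b are one class to them, and where a whole thing is asked for, a point or a joint stands for the part that bears it (a point fixed in the world has none). Each returns a list of dicts, best first, with "confidence" (0 to 1); they miss things now and then, are a little off and sometimes report something else, mostly with a low value. They report only what shows in the picture. A call takes as long as a camera call. They do not tell look-alikes from the thing itself.
- finder.trace(camera, thing): "region" (384x512 bool, what is visible of it).
- finder.mark_of(camera, thing): "at" ([x, y, z] in m, in world coordinates, good to about 4 mm: a listed point, or the origin of a listed thing).
The state is a dict: "time": time; "joint_positions": joint angles; "joint_vel": joint speeds; "joint_efforts": joint torques, N m; "tool_pos": TCP position; "orientation": TCP orientation; "wrist_force": force on the tool from outside, world axes, zero at the start; "ft_torque": the same for the moment, N m; "width": finger opening in m.
Only numpy, scipy, OpenCV 4.12 (cv2) and the standard library are available. Lean on these libraries where they do the work, as an engineer would, in place of code of your own. Each camera call takes 0.05 s, during which the arm holds its last target. There are 200 camera calls.

## Task

Open the blue cassette case so that the next test cassettes can be taken out: press its white latch button down until the latch lets go, then get out of the way and let the sprung lid fly fully open by itself without touching the lid. Let the button come back up, and leave the orange case shut.

Things in the scene. Friction and masses are not known exactly. Their poses are not given: they have to be found in the camera images.
- blue_latch_top (a point): centre of the top of the blue case's latch button: white, round, 28 mm across, facing up, on the ledge at the front of the case. Unpressed its top is 56 mm above the table, 10 mm above the black ring round it (35 mm across, top 46 mm). Axes are the case's: x points from the button back to the lid, z up. The lid's front edge is 60 mm behind (+x) the button's centre
- blue_latch (a joint): how far the blue case's button is pressed, m: 0 up, 0.008 fully down. A spring pushes it back: about 1.2 N to start, 5 N at the bottom. The latch lets go at about 4 to 5 mm
- blue_lid: the blue case's lid: blue frame, clear window, 87 x 126 x 4 mm, top 60 mm above the table when shut. Origin on the hinge line at its rear edge, 149 mm behind the button's centre, 57.5 mm high. Shut: its x to the case's rear, z up. Once released its spring swings it up and back about y by 1.75 rad (a little past upright, reaching 147 mm high) in about 1 s and holds it there. The case is fixed
- orange_lid: the lid of the orange case, same origin and axes; shut while its z points up. That case is like the blue one in size, shape and latch, with a white button too, but orange; it stands beside the blue one
There are look-alikes about, which are no part of the job. Of the things shaped like the part that bears blue_latch_top, the blue one is meant.

How it is judged:
On the way, in this order (a step that is already met when the one before it is completed fails the run):
1. the blue case's latch button is pressed (value of joint blue_latch above 0.003 m).
2. the blue lid has sprung open (angle between blue_lid's own z axis and vertical above 1.5 rad), for 0.2 s.
At the end, for the whole second after the job is handed in: the blue case's lid stands open (turned beyond 1.5 rad) and at rest, its button is back up (within 2 mm), and the orange case is shut (lid within 0.1 rad) (angle between blue_lid's own z axis and vertical above 1.5 rad and angular speed of blue_lid below 0.1 rad/s and value of joint blue_latch below 0.002 m and angle between orange_lid's own z axis and vertical below 0.1 rad); the robot touches nothing.
It fails at once if the robot touches the blue lid (more than 0.5 N) (contact force between blue_lid and the fingers above 0.5 N or contact force between blue_lid and the arm above 0.5 N).
It fails at once if the orange case is opened (angle between orange_lid's own z axis and vertical above 0.1 rad).
It also fails if it takes over 32 s, if anything falls off the work surface, if the arm or the gripper's body presses on something with over 40 N, if the wrist force passes 120 N, or if a joint passes its speed limit or range.

## Working session

There is one attempt and no reset: what is moved stays moved. The work goes in short steps, Python scripts to look and compute and a tool call to move; the robot and the scene stay as the last step left them, time stands still between calls to the robot, and variables do not carry over. Pictures are saved under pics/ and viewed, about 8 in all and at most 12, crops included, and the job is handed in when it is done.

Besides the shell and the picture viewer there is one more tool, called by a JSON object that holds its "fn" and its "kwargs". carry_out: Moves the arm, as the interface text tells. Its arguments: {"type":"object","properties":{"motion":{"type":"array"},"squeeze":{"type":"number"}},"required":["motion"]}

```bash
mkdir -p pics
python3 - <<'E'
from station import status, optics, manip, finder
import cv2,numpy as np
s=status.state();print(s)
for c in("top","scene"):
    cv2.imwrite(f"pics/{c}0.png",optics.get_image(c))
    for t in("blue_latch_top","blue_lid","orange_lid"):
        print(c,t,[(np.round(d["at"],3),round(d["confidence"],2)) for d in finder.mark_of(c,t)])
a=cv2.imread("pics/top0.png");b=cv2.imread("pics/scene0.png")
cv2.imwrite("pics/both0.png",cv2.resize(np.hstack([a,b]),(800,300)))
E
```

```text
{'time': 0.0, 'joint_positions': array([-1.49994329e-01,  2.87163694e-01,  1.57816966e+00, -2.38906622e-06,
        1.27858697e+00, -1.49971625e-01]), 'joint_vel': array([ 1.27408427e-03,  1.26194295e-03,  9.35849141e-04,  1.08829982e-03,
       -4.94212722e-05, -6.80088525e-04]), 'joint_efforts': array([-1.79628755e-04, -4.05981302e+01, -2.92628127e+01, -1.54224781e-04,
        5.81841552e-03,  3.74769741e-06]), 'tool_pos': array([6.74349384e-01, 1.31171461e-04, 2.29952460e-01]), 'orientation': array([-2.22014166e+00, -2.22009279e+00,  2.17164831e-03]), 'wrist_force': array([-1.32166277,  0.57420248, -0.83300273]), 'ft_torque': array([-0.01992189, -0.00673232,  0.06845887]), 'width': 0.08571009032445959}
top blue_latch_top [(array([ 0.226, -0.204,  0.055]), 0.65), (array([0.228, 0.231, 0.051]), 0.64), (array([ 0.488, -0.172,  0.054]), 0.53)]
top blue_lid [(array([ 0.626, -0.126,  0.059]), 0.87), (array([0.371, 0.28 , 0.059]), 0.68), (array([ 0.369, -0.154,  0.057]), 0.62)]
top orange_lid [(array([0.61 , 0.166, 0.058]), 0.83)]
scene blue_latch_top [(array([0.23 , 0.235, 0.052]), 0.48)]
scene blue_lid [(array([ 0.371, -0.157,  0.056]), 0.95), (array([0.37 , 0.28 , 0.058]), 0.65)]
scene orange_lid [(array([0.61 , 0.168, 0.055]), 0.89)]
```

View pics/top0.png

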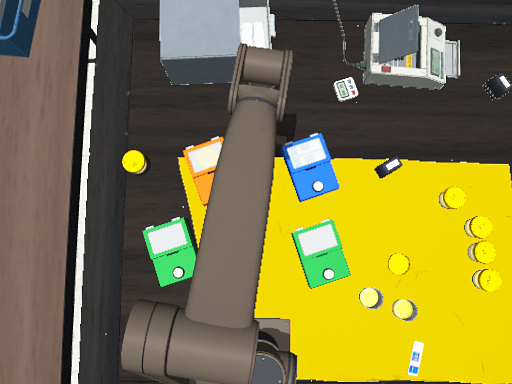

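View pics/scene0.png

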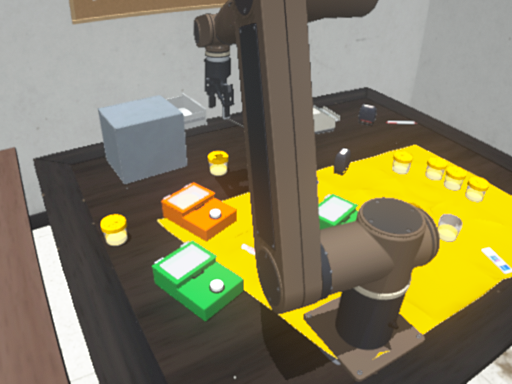

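The top view shows the blue case at about (310,165) with its button at (318,186). The green cases and the orange one are look-alikes. The detections at (0.488,-0.172,0.054) for the button and (0.626,-0.126) for the hinge are 145 mm apart, which fits the given 149 mm. I'm moving above the button with the fingers shut.

{"fn": "carry_out", "kwargs": {"motion": [[0,-0.9,-0.9,0,0],[0,-0.9,-0.9,0,0],[0,-0.9,-0.9,0,0],[0,-0.9,-0.9,0,0],[0,-0.9,-0.9,0,0]], "squeeze": 20}}

```text
time: 0.9
tool_pos: [0.5842, -0.0906, 0.2314]
orientation: [2.221, 2.221, 0.0]
wrist_force: [-0.7, -1.1, -0.3]
width: 0.0122
```

{"fn": "carry_out", "kwargs": {"motion": [[0,-0.9,-0.9,0,0],[0,-0.9,-0.9,0,0],[0,-0.8,-0.9,0,0],[0,-0.7,-0.8,0,0],[0,0,0,0,0]]}}

```text
time: 1.4
tool_pos: [0.5138, -0.1572, 0.2315]
orientation: [2.224, 2.218, -0.001]
wrist_force: [-0.5, -0.4, -0.1]
width: 0.0001
```

Run:
```python
from station import status, optics, manip, finder
import cv2,numpy as np
for c in ("wrist","top"):
    s=status.state();im=optics.get_image(c)
    cv2.imwrite(f"pics/{c}1.png",im)
    for t in("blue_latch_top","blue_lid"):
        print(c,t,[(np.round(d["at"],4),round(d["confidence"],2)) for d in finder.mark_of(c,t)])
s=status.state();print(s["time"],s["tool_pos"],s["orientation"],s["width"],s["wrist_force"]);print(optics.get_calibration("wrist"))
```

```text
wrist blue_latch_top [(array([ 0.4815, -0.174 ,  0.0546]), 0.88)]
wrist blue_lid [(array([ 0.6265, -0.129 ,  0.055 ]), 0.86), (array([ 0.3686, -0.1532,  0.058 ]), 0.7)]
top blue_latch_top [(array([ 0.2266, -0.2032,  0.0613]), 0.62), (array([0.2262, 0.2317, 0.0506]), 0.41)]
top blue_lid [(array([0.3708, 0.2817, 0.059 ]), 0.91), (array([ 0.6257, -0.1262,  0.0578]), 0.71)]
1.7 [ 0.5155339  -0.15541436  0.23130923] [-2.22027768e+00 -2.22254294e+00 -2.98775926e-04] -9.806947965700406e-05 [ 0.22220207 -0.50899922  0.03576011]
{'fovy': 63.772955229973526, 'cx': 253.27895510404028, 'cy': 194.44168435156422, 'D': array([0.01106506, 0.        , 0.        , 0.        , 0.        ]), 'mount': array([[ 6.03552796e-04, -9.65410102e-01, -2.60735442e-01,
         6.73318344e-02],
       [ 9.99999805e-01,  6.25094182e-04,  3.08512054e-07,
        -1.59249507e-04],
       [ 1.62686367e-04, -2.60735391e-01,  9.65410291e-01,
        -1.43396616e-01],
       [ 0.00000000e+00,  0.00000000e+00,  0.00000000e+00,
         1.00000000e+00]])}
```

View pics/wrist1.png

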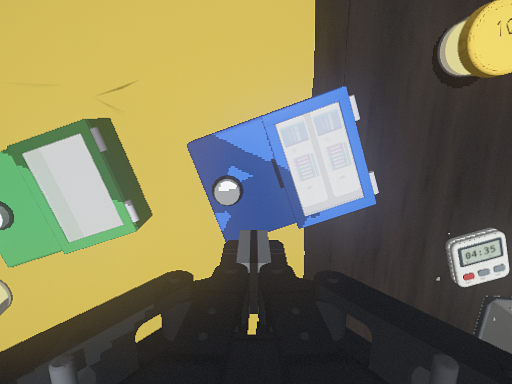

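```bash
cat > h.py <<'E'
import cv2,numpy as np
def ray(cal,pose_p,pose_r,px,z):
    f=192/np.tan(np.radians(cal["fovy"]/2));K=np.array([[f,0,cal["cx"]],[0,f,cal["cy"]],[0,0,1]])
    u=cv2.undistortPoints(np.array([[px]],float),K,cal["D"])[0,0]
    T=np.eye(4);T[:3,:3]=cv2.Rodrigues(np.array(pose_r))[0];T[:3,3]=pose_p
    M=T@cal["mount"];d=M[:3,:3]@[u[0],u[1],1];o=M[:3,3]
    return o+d*(z-o[2])/d[2]
E
python3 - <<'E'
from station import status, optics, finder
from h import *
s=status.state();im=optics.get_image("wrist");c=optics.get_calibration("wrist")
for d in finder.trace("wrist","blue_latch_top"):
    ys,xs=np.nonzero(d["region"]);print(d["confidence"],xs.mean(),ys.mean(),xs.min(),xs.max(),ys.min(),ys.max())
hsv=cv2.cvtColor(im,cv2.COLOR_BGR2HSV);m=((hsv[...,1]<60)&(hsv[...,2]>110)).astype(np.uint8);m[:, :205]=0;m[:,250:]=0;m[:170]=0;m[212:]=0
ys,xs=np.nonzero(m);px=(xs.mean(),ys.mean());print(px,xs.min(),xs.max(),ys.min(),ys.max())
for p in (px,(xs.min(),px[1]),(xs.max(),px[1])):print(ray(c,s["tool_pos"],s["orientation"],p,0.056))
print(s["tool_pos"])
E
```

```text
0.65 225.31559633027524 193.14311926605504 213 238 181 206
0.53 2.509259259259259 217.4814814814815 0 6 208 227
(np.float64(224.87218045112783), np.float64(193.43233082706766)) 212 237 181 206
[ 0.48505411 -0.17306062  0.056     ]
[ 0.47130312 -0.17308327  0.056     ]
[ 0.49801308 -0.17303931  0.056     ]
[ 0.5155339  -0.15541436  0.23130923]
```

{"fn": "carry_out", "kwargs": {"motion": [[0,-0.44,-0.77,0,0],[0,-0.44,-0.76,0,0],[0,0,0,1,0],[0,0,0,1,0],[0,0,0,1,0]]}}

```text
time: 2.3
tool_pos: [0.4832, -0.1744, 0.171]
orientation: [2.222, 2.22, -0.0]
wrist_force: [0.2, -0.7, 0.5]
width: 0.0003
```

{"fn": "carry_out", "kwargs": {"motion": [[0,0,0,1,0],[0,0,0,1,0],[0,0,0,1,0],[0,0,0,0.8,0],[0,0,0,0,0]]}}

```text
time: 2.8
tool_pos: [0.4816, -0.1732, 0.0929]
orientation: [-2.219, -2.216, 0.003]
wrist_force: [-0.3, -0.2, 0.4]
width: 0.0002
```

Run:
```python
from station import status, optics, finder
from h import *
optics.get_image("wrist");s=status.state();im=optics.get_image("wrist");c=optics.get_calibration("wrist")
cv2.imwrite("pics/w2.png",im)
print(s["tool_pos"],s["orientation"],s["wrist_force"],s["time"])
print([(d["at"],d["confidence"]) for d in finder.mark_of("wrist","blue_latch_top")])
```

```text
[ 0.48275823 -0.17368521  0.09442597] [-2.22053838e+00 -2.21849556e+00  1.34090947e-03] [ 0.35757727  0.13607043 -0.17195566] 2.85
[([0.482, -0.173, 0.0588], 0.68)]
```

View pics/w2.png

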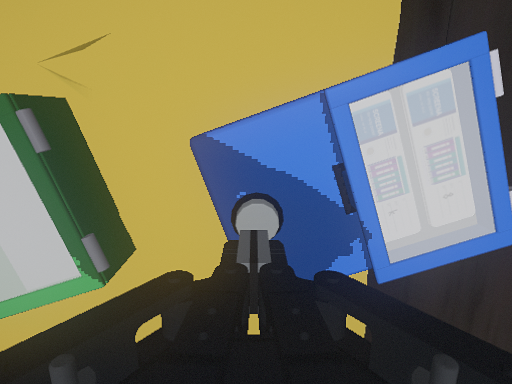

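The fingers are in front of the button and about 38 mm above it. The black ring is centred near column 257 against 254 for the fingers, so the button is about 2 mm further in +x. I'll correct that and come down to just above it.

{"fn": "carry_out", "kwargs": {"motion": [[0,0,0.1,1,0],[0,0,0,0.7,0],[0,0,0,0,0]]}}

```text
time: 3.25
tool_pos: [0.485, -0.1729, 0.0599]
orientation: [-2.219, -2.219, 0.001]
wrist_force: [-0.8, -0.0, 0.4]
width: 0.0
```

{"fn": "carry_out", "kwargs": {"motion": [[0,0,0,0.2,0],[0,0,0,0.15,0],[0,0,0,0,0]]}}

```text
time: 3.55
tool_pos: [0.4868, -0.1739, 0.0548]
orientation: [2.221, 2.221, 0.0]
wrist_force: [0.0, 0.7, 0.8]
width: -0.0003
```

{"fn": "carry_out", "kwargs": {"motion": [[0,0,0,0.12,0],[0,0,0,0.1,0],[0,0,0,0,0]]}}

```text
time: 3.85
tool_pos: [0.4869, -0.1739, 0.0504]
orientation: [2.22, 2.22, 0.001]
wrist_force: [-0.7, 0.1, 3.5]
width: 0.0003
```

Run:
```python
from station import status, optics, finder
from h import *
im=optics.get_image("wrist");s=status.state()
cv2.imwrite("pics/w3.png",im)
print(s["tool_pos"],s["wrist_force"],s["time"])
```

```text
[ 0.48689194 -0.17387586  0.05039691] [-0.62687076 -0.31977778  3.04882955] 3.9
```

View pics/w3.png

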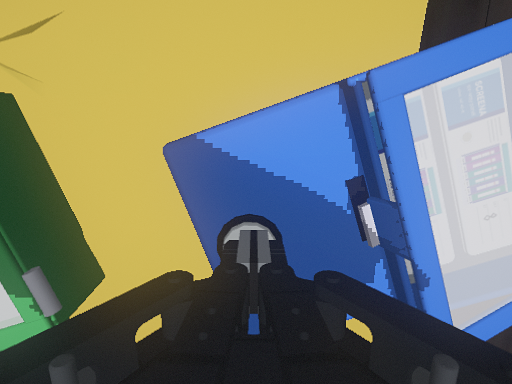

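The picture shows a gap at the lid's front edge near (375,180), so the latch has let go. The force reading is about 3 N. I'm retreating up and away from the lid.

{"fn": "carry_out", "kwargs": {"motion": [[0,0,0,-0.7,0],[0,0,-0.5,-1,0],[0,0,-0.5,-1,0],[0,0,0,-1,0],[0,0,0,-1,0]]}}

```text
time: 4.4
tool_pos: [0.4657, -0.1732, 0.145]
orientation: [-2.221, -2.221, 0.0]
wrist_force: [0.4, 0.1, -0.4]
width: -0.0003
```

{"fn": "carry_out", "kwargs": {"motion": [[0,0,0,-1,0],[0,0,0,-1,0],[0,0,0,0,0],[0,0,0,0,0],[0,0,0,0,0]]}}

```text
time: 4.9
tool_pos: [0.4655, -0.173, 0.1825]
orientation: [-2.22, -2.22, 0.001]
wrist_force: [-0.0, -0.7, 0.0]
width: -0.0
```

{"fn": "carry_out", "kwargs": {"motion": [[0,0,0,0,0],[0,0,0,0,0],[0,0,0,0,0],[0,0,0,0,0],[0,0,0,0,0]]}}

```text
time: 5.4
tool_pos: [0.4664, -0.1735, 0.1838]
orientation: [-2.221, -2.221, 0.0]
wrist_force: [0.1, 0.2, -0.0]
width: 0.0
```

Run:
```python
from station import status, optics, finder
from h import *
a=optics.get_image("wrist");b=optics.get_image("top");s=status.state()
cv2.imwrite("pics/w4.png",np.hstack([a[::1],b])[:, :1024] if 0 else cv2.resize(np.hstack([a,b]),(800,300)))
print(s["tool_pos"],s["wrist_force"],s["time"])
print([(d["at"],d["confidence"]) for d in finder.mark_of("wrist","blue_latch_top")])
```

```text
[ 0.4663994  -0.17355753  0.18391205] [0.25377913 0.26376139 0.23439976] 5.5
[([0.4819, -0.1773, 0.0557], 0.94)]
```

View pics/w4.png

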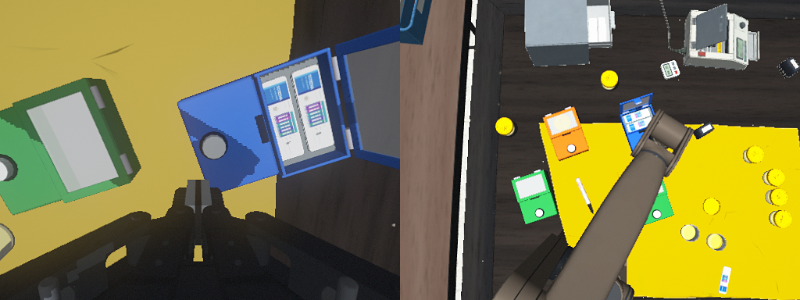

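The lid stands open past upright and the cassettes show. The button is up (network height 55.7 mm) and the orange case at (567,135) in the composite is shut. I'll wait a little so it settles, then hand in.

{"fn": "carry_out", "kwargs": {"motion": [[0,0,0,0,0],[0,0,0,0,0],[0,0,0,0,0],[0,0,0,0,0],[0,0,0,0,0]]}}

```text
time: 6.05
tool_pos: [0.4664, -0.1736, 0.1839]
orientation: [2.221, 2.221, 0.0]
wrist_force: [-0.1, -0.3, 0.2]
width: -0.0004
```

Run:
```python
from station import status, optics, manip
import numpy as np
a=optics.get_image("wrist").astype(int);b=optics.get_image("wrist").astype(int)
print("frame diff",abs(a-b).mean(),status.state()["wrist_force"]);print(manip.close_job())
```

```text
frame diff 1.370513916015625 [0.35072743 0.76803136 0.09322769]
the job is handed in; nothing more can be done
None
```

The blue case is open and the job is handed in, at about 6 s of the 32 s allowed. I pressed the blue latch button with shut fingers to a tip height of about 50 mm, roughly 6 mm down at about 3 N. When the lid began to lift, I pulled up and away from it.

- **Blue lid:** the last picture shows it open past upright with the cassettes visible.
- **Button:** it is back up; the network put its top at 55.7 mm against the expected 56 mm.
- **Orange case:** it looks shut.
- **Contact:** the arm is clear, with the fingertips about 130 mm above the button and the wrist force at noise level.

**Less certain:** I judged the lid angle by eye and did not measure it. Two frames in a row just before hand-in differed by 1.4 grey levels on average. I took that as camera noise, with the lid at rest, but did not check it further.

Position estimates for the button differed by 3 to 7 mm between cameras and the network. I used the wrist camera fix at (0.485, -0.173).

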